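# Gauge the height of a resin specimen puck

## Task

Lift the amber resin puck out of the blue bin and set it down flat near the middle of the dark measuring plate. Then take the bridge gauge from its tilted rest, lower it upright over the puck, keeping hold of it until its sprung red foot sits on top of the puck and both legs stand flat on the plate, and let go so that it is left there reading the puck's height. Leave the green puck, the jar and the stack of clear boxes where they are.

Things in the scene. Friction and masses are not known exactly. Their poses are not given: they have to be found in the camera images.
- amber_puck: round amber (orange) resin puck standing upright in one of the two compartments of the blue bin: diameter 36 mm, height 30 mm, about 45 g; origin at the centre of its underside, z up its axis
- green_puck: bystander: same puck in green, in the other compartment of the bin; origin at the centre of its underside
- bin: blue open bin fixed to the table, 230 (its x) x 116 (its y) x 32 mm high, walls and floor 5 mm, one wall of the same height across the middle makes two compartments of about 107 x 106 mm; origin at the centre of its underside
- plate: dark measuring plate fixed to the table, 160 x 160 x 20 mm; origin at the centre of its underside, top face at z = +20 mm, x and y along its edges
- cradle: white tilted rest fixed to the table, base 130 x 150 x 10 mm; two L-shaped ledges carry the gauge by its legs, so that its axis leans 30 degrees towards the rest's -x. The gauge lies loose in it and can be drawn out along its own axis or straight up; origin at the centre of its underside
- gauge: loose bridge gauge, 0.43 kg: two aluminium leg plates at y = +-48 mm (each 40 in x, 12 in y, 60 mm high, 84 clear between), bar 40 x 108 mm over them from z = 60 to 72 mm, on it a black square grip 26 x 26 mm from z = 72 to 140 mm, red button on top. Origin midway between the legs level with their undersides, z up the grip; in the rest z leans 30 degrees from vertical
- gauge_foot (a joint): reading of the gauge: how far its foot is pushed up, m. 0 = foot fully out, level with the undersides of the legs; with the legs on a flat plate it reads the height of the part under the foot (0.030 for the puck). Travel 45 mm, spring 0.4 to 2.2 N, returns to 0 by itself
- gauge_tip (a point): centre of the underside of the gauge's red foot, a disc of diameter 22 mm on the gauge's axis, between the legs
- jar: bystander: small amber glass jar with white cap, diameter 40 mm, 65 mm high; origin at the centre of its underside
- box_stack: bystander: two stacked clear germination boxes with seeds, 114 x 114 x 70 mm in all; origin at the centre of the underside
There are look-alikes about, which are no part of the job. What is meant by the gauge is not yellow, and is the larger of those in its own colour.

How it is judged:
By the outcome, as a careful person would: the job done as asked, in the order asked, and still so for the second after the job is handed in, with the robot touching nothing.
It also fails if it takes over 51 s, if anything falls off the work surface, if the arm or the gripper's body presses on something with over 40 N, if the wrist force passes 120 N, or if a joint passes its speed limit or range.

## Robot

A 6-joint arm with a two-finger parallel gripper is mounted at the origin on the work surface. World frame = base frame: x ahead of the robot, y to its left, z up, the work surface at z = 0. Lengths are in m, angles in rad, forces in N, time in s.
With the tool pointing down it reaches from about 0.275 to 0.825 m from the base axis. Payload 5.2 kg.
Tool frame: the origin (TCP) lies on the centre line of the jaws, within the pads' length; the fingertips stand 17 mm ahead of it and the grasp point (between the pads) lies 2 mm behind it; z points along the fingers, y is the line along which they close (so a half turn about z gives the same grasp; the last joint's range is limited). The gripper opens to 93 mm and grips with 3 to 60 N. Pads are 15 mm wide; open, the fingers measure 128 mm over their backs; the gripper's body (75 mm by 188 mm) begins 65 mm behind the grasp point.
Start: joints at [-1.383, 0.259, 1.535, -0, 1.348, -0.203], TCP at [0.21, -0.509, 0.236] pointing down, gripper open.
Joint ranges: [-3.14, 3.14], [-0.91, 2.08], [0.19, 2.58], [-1.22, 4.36], [0.22, 2.71], [-3.12, 3.12]. Speed limits (rad/s): [2.57, 2.57, 3.14, 3.14, 3.14, 3.14].

## Interface

Orientations are given as a unit quaternion [x, y, z, w].
In Python, from bench import robot gives the robot as it stands. The module is installed in compiled form; this text tells all that it offers.
- The arm moves only by the shell command python3 -m inch 'ROWS' [OPENING] [FORCE]. ROWS is JSON, a list that holds one entry, the list of rows, each a list of 6 numbers: the shift along the tool's x, y, z each as a share of 0.1 m, from -1 to 1, then the turn, a rotation vector about the tool's x, y, z each as a share of pi rad, from -1 to 1. In form: [[[tx, ty, tz, rx, ry, rz], ...]]. A call has exactly 8 rows; each row is the pose to reach, as a shift and turn from the pose commanded when the call began, along the tool's axes at that moment, turning the shorter way round; what a row does not reach only later rows make up. A row lasts 1/10 s, in which the tool goes at most 50 mm and 8.59 degrees, less where a joint would pass 70% of its speed; a pose out of reach is approached as far as the arm can. A call with a number of a shift or a turn outside -1 to 1 is refused whole. A call with a gripper value outside its range is refused whole. OPENING is the finger opening in mm, from 0 to 93, set as the call begins (- or left out, the last holds). The fingers move at their own pace and stop on an object; FORCE is the grip in N (left out, the last holds). Time passes only in rows, so rows that repeat a pose let the fingers close, or fill a call up. It gives the time, the measured TCP pose, the force, the opening and the grip force at its end, in the units of the state.
- robot.get_obs(): the state, without advancing time (a new reading comes with each control period).
- robot.capture(name): name is "scene" or "top" or "wrist"; returns a dict with "frame" (420x560x3 uint8, red, green, blue), "camera_matrix" (3x3 intrinsics, pixels), "xyz" and "orientation" of the camera in the world; the wrist camera has in their place "tool_from_camera" (4x4, takes a point from camera to tool coordinates, whose origin is the TCP and whose axes are the flange's). Camera axes: x right, y down, z forward; pixel columns grow to the right and rows downward; lengths in m; the calibration is good to about 2 mm. The wrist camera is an equidistant fisheye: a pixel r from the principal point sees the ray r / f radians off the axis. A picture is of the moment at which its call begins: read the wrist's pose just before it. There is no depth.
- robot.close_job(): hands the job in; it is judged then, once.
The state is a dict: "t": time; "joint_pos": joint angles; "joint_velocities": joint speeds; "tau": joint torques, N m; "position": TCP position; "tool_rot": TCP orientation; "contact_force": force on the tool from outside, world axes, zero at the start; "ft_torque": the same for the moment, N m; "opening": finger opening in m; "finger_force": force on a finger pad.
Only numpy, scipy, OpenCV 4.12 (cv2) and the standard library are available. Lean on these libraries where they do the work, as an engineer would, in place of code of your own. Each camera call takes 0.05 s, during which the arm holds its last target. There are 200 camera calls.

## Working session

There is one attempt and no reset: what is moved stays moved. The work goes in short steps, Python scripts to look and compute and a shell command to move; the robot and the scene stay as the last step left them, time stands still between calls to the robot, and variables do not carry over. Pictures are saved under pics/ and viewed, at most 10 in all, crops included, and the job is handed in when it is done.

```bash
mkdir -p pics; ls; python3 - <<'E'
from bench import robot
import cv2,numpy as np,pickle
o=robot.get_obs(); print(o)
for n in("scene","top"):
    c=robot.capture(n); pickle.dump(c,open(n+".pkl","wb"))
    cv2.imwrite(f"pics/{n}0.png",c["frame"][:,:,::-1]); print(n,c["camera_matrix"],c["xyz"],c["orientation"])
E
```

```text
pics
{'t': 0.0, 'joint_pos': array([-1.38280881e+00,  2.59344722e-01,  1.53610531e+00,  8.11701140e-06,
        1.34802465e+00, -2.02808248e-01]), 'joint_velocities': array([-0.00067265, -0.00149055,  0.00082956, -0.00039442,  0.0002992 ,
        0.0010391 ]), 'tau': array([-9.08652819e-04, -4.37309968e+01, -2.84003484e+01,  7.17252097e-02,
        4.09509998e-02, -1.25082320e-04]), 'position': array([ 0.20942584, -0.50798553,  0.23480786]), 'tool_rot': array([ 9.80970236e-01,  1.94155891e-01,  1.09304345e-05, -9.40955902e-04]), 'contact_force': array([-0.15957167,  0.10919505, -0.67663197]), 'ft_torque': array([0.02313879, 0.01439249, 0.05372441]), 'finger_force': 0.0, 'opening': 0.09305575887367869}
scene [[409.35114251   0.         280.45698846]
 [  0.         409.35114251 208.86608378]
 [  0.           0.           1.        ]] [0.87871802 0.56809326 0.64684992] [ 0.23943761  0.88207623 -0.3925454  -0.10256344]
top [[386.88385538   0.         280.01179802]
 [  0.         386.88385538 211.76478691]
 [  0.           0.           1.        ]] [ 0.47734425 -0.00929346  0.73588276] [ 0.71421447 -0.69607392  0.03563133 -0.06410304]
```

View pics/scene0.png

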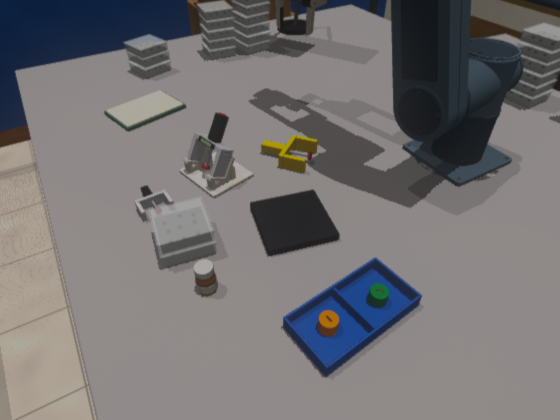

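View pics/top0.png

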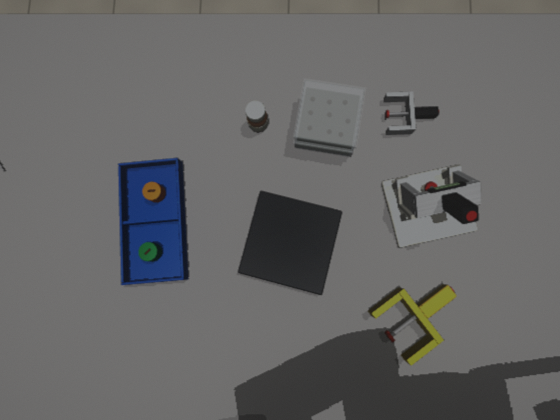

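Scene: amber puck at top px (152,191), green (148,252), plate centre (290,242), jar (257,115), boxes (330,117). For the gauge there are three candidates: the grey one in the white rest (grip 462,208), a small grey one lying flat (410,112), and a yellow one (415,325). By the description it's the large grey one in the rest. Now a close crop to check that.

```bash
python3 - <<'E'
import cv2,numpy as np
t=cv2.imread("pics/top0.png");s=cv2.imread("pics/scene0.png")
a=cv2.resize(t[150:260,370:490],None,fx=5,fy=5,interpolation=3)[:, :400*2]
b=cv2.resize(s[100:200,170:260],None,fx=5.5,fy=5.5,interpolation=3)
im=np.zeros((600,1100,3),np.uint8); im[:550,:600]=a; im[:550,600:1095]=b
im=cv2.resize(im,None,fx=800/1100,fy=800/1100,interpolation=3)
cv2.imwrite("pics/crop1.png",im)
E
cat > geo.py <<'E'
import numpy as np,pickle
from scipy.spatial.transform import Rotation as R
def ray(c,uv):
    K=c["camera_matrix"];d=np.linalg.inv(K)@[*uv,1];return R.from_quat(c["orientation"]).apply(d)
def onz(c,uv,z):
    d=ray(c,uv);return c["xyz"]+d*(z-c["xyz"][2])/d[2]
def proj(c,P):
    p=R.from_quat(c["orientation"]).inv().apply(np.atleast_2d(P)-c["xyz"]);q=p@c["camera_matrix"].T;return q[:,:2]/q[:,2:]
def tri(cs,uvs):
    A=[];b=[]
    for c,u in zip(cs,uvs):
        d=ray(c,u);d/=np.linalg.norm(d);M=np.eye(3)-np.outer(d,d);A.append(M);b.append(M@c["xyz"])
    x,r,*_=np.linalg.lstsq(np.vstack(A),np.hstack(b),rcond=None);return x,np.sqrt(r)
top=pickle.load(open("top.pkl","rb"));scene=pickle.load(open("scene.pkl","rb"))
E
python3 - <<'E'
from geo import *
import cv2
np.set_printoptions(precision=4,suppress=True)
# plate via dark mask in top view, pucks via colour
f=top["frame"];hsv=cv2.cvtColor(f,cv2.COLOR_RGB2HSV)
m=(f.max(2)<45).astype(np.uint8); m[:, :225]=0;m[:,355:]=0;m[:180]=0;m[305:]=0
c=max(cv2.findContours(m,0,1)[0],key=cv2.contourArea);r=cv2.minAreaRect(c);print("plate",r)
bp=cv2.boxPoints(r);P=np.array([onz(top,u,.02) for u in bp]);print(P,P.mean(0),np.linalg.norm(P[1]-P[0]),np.linalg.norm(P[2]-P[1]))
for C,n in((top,"top"),(scene,"scene")):
  hsv=cv2.cvtColor(C["frame"],cv2.COLOR_RGB2HSV)
  for nm,lo,hi in(("amber",(8,180,130),(18,255,255)),("green",(55,150,60),(75,255,255)),("red",(172,150,60),(180,255,255)),("red2",(0,150,60),(5,255,255))):
    k=cv2.connectedComponentsWithStats(cv2.inRange(hsv,lo,hi))
    for i in range(1,k[0]):
        if k[2][i,4]>12: print(n,nm,k[2][i],k[3][i], onz(C,k[3][i],.035))
E
```

```text
plate ((290.18914794921875, 242.18136596679688), (85.86603546142578, 85.66243743896484), 14.743562698364258)
[[ 0.464   0.0955  0.02  ]
 [ 0.6197  0.0609  0.02  ]
 [ 0.5816 -0.0953  0.02  ]
 [ 0.4294 -0.057   0.02  ]] [0.5237 0.001  0.02  ] 0.1595168502741692 0.16083771336339864
top green [139 243  18  18 235] [147.7277 251.3872] [0.4979 0.2604 0.035 ]
top red2 [425 183  11   7  37] [429.8649 185.2432] [ 0.6317 -0.2513  0.035 ]
top red2 [466 211  11  10  81] [471.0247 215.4074] [ 0.5779 -0.3227  0.035 ]
scene amber [319 311  20  16 177] [328.1751 317.1412] [0.6113 0.2634 0.035 ]
scene green [370 284  19  16 203] [378.7783 291.5862] [0.5012 0.266  0.035 ]
scene red2 [202 164   6   5  14] [204.     166.0714] [ 0.6273 -0.2564  0.035 ]
```

View pics/crop1.png

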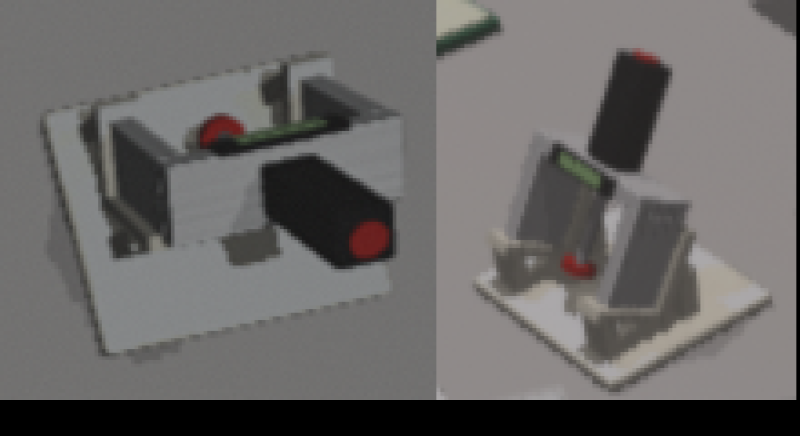

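```bash
cat >> geo.py <<'E'
def Rg(yaw,t=np.radians(30)): return R.from_euler('z',yaw)*R.from_euler('y',-t)
E
python3 - <<'E'
from geo import *
import cv2
from scipy.optimize import least_squares
np.set_printoptions(precision=4,suppress=True)
T=lambda x,y:(370+x/3.636-.4,150+y/3.636-.4)
S=lambda x,y:(170+(x-436.4)/4-.4,100+y/4-.4)
tp=[((20,54,72),T(167,165)),((20,-54,72),T(400,115)),((-20,54,72),T(172,247)),((-20,-54,72),T(403,190)),((0,0,142),(471.0,215.4))]
sp=[((0,0,142),S(645,55)),((20,54,72),S(630,190)),((-20,54,72),S(690,200)),((20,-54,72),S(535,130)),((20,54,0),S(605,303)),((0,0,3),(204,166))]
def f(p):
    g=Rg(p[3],p[4]); r=[]
    for c,L in((top,tp),(scene,sp)):
        q=proj(c,g.apply(np.array([a for a,_ in L])/1e3)+p[:3]); r.append((q-np.array([b for _,b in L])))
    return np.vstack(r).ravel()
s=least_squares(lambda p:np.r_[f(p),(p[4]-np.pi/6)*100],[.62,-.27,.03,0,np.pi/6],loss='soft_l1')
print(s.x,np.degrees(s.x[3:]));print(f(s.x).reshape(-1,2))
g=Rg(*s.x[3:]);print("grip@.115",g.apply([0,0,.115])+s.x[:3],"axis",g.apply([0,0,1]))
# pucks
for C,n in((top,"top"),(scene,"scene")):
  hsv=cv2.cvtColor(C["frame"],cv2.COLOR_RGB2HSV)
  m=cv2.inRange(hsv,(6,150,60),(20,255,255));k=cv2.connectedComponentsWithStats(m)
  for i in range(1,k[0]):
    if k[2][i,4]>80: print(n,k[2][i],k[3][i],onz(C,k[3][i],.035))
# bin outline top at z .032
h=cv2.cvtColor(top["frame"],cv2.COLOR_RGB2HSV);m=cv2.inRange(h,(105,120,30),(130,255,255))
c=max(cv2.findContours(m,0,1)[0],key=cv2.contourArea);r=cv2.minAreaRect(c);print(r)
P=np.array([onz(top,u,.032) for u in cv2.boxPoints(r)]);print(P,P.mean(0),np.linalg.norm(P[1]-P[0]),np.linalg.norm(P[2]-P[1]))
E
```

```text
[ 0.6296 -0.249   0.0376  0.2486  0.5265] [14.2418 30.1645]
[[-0.4893  0.367 ]
 [ 0.5166 -0.6467]
 [ 0.0256 -0.0178]
 [ 0.0807  1.2577]
 [-0.0521 -0.3184]
 [-0.2332 -0.3905]
 [ 2.464   1.2047]
 [-0.3699  0.0152]
 [-0.8439 -1.0425]
 [-0.4622  0.7671]
 [ 0.5069 -0.0869]]
grip@.115 [ 0.5736 -0.2632  0.1371] axis [-0.487  -0.1236  0.8646]
top [143 182  18  19 244] [151.6598 190.7664] [0.6108 0.2617 0.035 ]
scene [319 311  20  25 391] [328.1202 322.3427] [0.6173 0.2718 0.035 ]
((151.53985595703125, 220.95664978027344), (123.93412780761719, 66.02604675292969), 87.61405944824219)
[[0.6687 0.3363 0.032 ]
 [0.6763 0.2095 0.032 ]
 [0.4458 0.1851 0.032 ]
 [0.4373 0.306  0.032 ]] [0.557  0.2592 0.032 ] 0.1270103493561308 0.23181731743510683
```

```bash
R='-'; 
python3 -m inch '[[[0.125,-0.105,0,0,0,0],[0.25,-0.21,0,0,0,0],[0.375,-0.315,0,0,0,0],[0.5,-0.42,0,0,0,0],[0.625,-0.525,0,0,0,0],[0.75,-0.63,0,0,0,0],[0.875,-0.735,0,0,0,0],[1,-0.84,0,0,0,0]]]' 54 15
python3 -m inch '[[[0.125,-0.105,0,0,0,0],[0.25,-0.21,0,0,0,0],[0.375,-0.315,0,0,0,0],[0.5,-0.42,0,0,0,0],[0.625,-0.525,0,0,0,0],[0.75,-0.63,0,0,0,0],[0.875,-0.735,0,0,0,0],[1,-0.84,0,0,0,0]]]'
python3 -m inch '[[[0.125,-0.105,0,0,0,0],[0.25,-0.21,0,0,0,0],[0.375,-0.315,0,0,0,0],[0.5,-0.42,0,0,0,0],[0.625,-0.525,0,0,0,0],[0.75,-0.63,0,0,0,0],[0.875,-0.735,0,0,0,0],[1,-0.84,0,0,0,0]]]'
```

```text
t: 0.9
position: [0.2706, -0.3915, 0.2357]
tool_rot: [0.981, 0.194, 0.0, 0.0]
contact_force: [-0.6, 0.4, 0.7]
opening: 0.054
finger_force: 0.0
t: 1.7
position: [0.3309, -0.2758, 0.2356]
tool_rot: [0.981, 0.194, 0.0, 0.0]
contact_force: [-0.6, -0.3, -0.4]
opening: 0.054
finger_force: 0.0
t: 2.5
position: [0.3912, -0.16, 0.2357]
tool_rot: [0.981, 0.194, 0.0, 0.0]
contact_force: [0.4, 0.5, -0.1]
opening: 0.0541
finger_force: 0.0
```

```bash
python3 -m inch '[[[0.125,-0.105,0,0,0,0],[0.25,-0.21,0,0,0,0],[0.375,-0.315,0,0,0,0],[0.5,-0.42,0,0,0,0],[0.625,-0.525,0,0,0,0],[0.75,-0.63,0,0,0,0],[0.875,-0.735,0,0,0,0],[1,-0.84,0,0,0,0]]]' | head -2
python3 -m inch '[[[0.125,-0.105,0,0,0,0],[0.25,-0.21,0,0,0,0],[0.375,-0.315,0,0,0,0],[0.5,-0.42,0,0,0,0],[0.625,-0.525,0,0,0,0],[0.75,-0.63,0,0,0,0],[0.875,-0.735,0,0,0,0],[1,-0.84,0,0,0,0]]]' | head -2
python3 -m inch '[[[0.125,-0.105,0.06,0,0,0],[0.25,-0.21,0.12,0,0,0],[0.375,-0.315,0.18,0,0,0],[0.5,-0.42,0.24,0,0,0],[0.625,-0.525,0.3,0,0,0],[0.75,-0.63,0.36,0,0,0],[0.875,-0.735,0.42,0,0,0],[1,-0.84,0.5,0,0,0]]]' | head -2
python3 -m inch '[[[0.16,-0.14,0.1,0,0,0],[0.32,-0.28,0.2,0,0,0],[0.48,-0.41,0.35,0,0,0],[0.65,-0.55,0.5,0,0,0],[0.65,-0.55,0.6,0,0,0],[0.65,-0.55,0.6,0,0,0],[0.65,-0.55,0.6,0,0,0],[0.65,-0.55,0.6,0,0,0]]]' | head -3
cat >> geo.py <<'E'
def wray(c,o,uv):
    K=c["camera_matrix"];d=np.array([(uv[0]-K[0,2])/K[0,0],(uv[1]-K[1,2])/K[1,1]]);r=np.hypot(*d)
    v=np.r_[np.sinc(r/np.pi)*d,np.cos(r)];T=np.array(c["tool_from_camera"]);q=R.from_quat(o["tool_rot"])
    return q.apply(T[:3,3])+o["position"],q.apply(T[:3,:3]@v)
def wonz(c,o,uv,z):
    p,d=wray(c,o,uv);return p+d*(z-p[2])/d[2]
def wproj(c,o,P):
    T=np.linalg.inv(c["tool_from_camera"]);q=R.from_quat(o["tool_rot"]).inv().apply(np.atleast_2d(P)-o["position"])
    v=q@T[:3,:3].T+T[:3,3];h=np.hypot(v[:,0],v[:,1]);th=np.arctan2(h,v[:,2]);K=c["camera_matrix"]
    return np.c_[K[0,2]+K[0,0]*th*v[:,0]/h,K[1,2]+K[1,1]*th*v[:,1]/h]
E
python3 - <<'E'
from geo import *
from bench import robot
import cv2
np.set_printoptions(precision=4,suppress=True)
o=robot.get_obs();c=robot.capture("wrist");pickle.dump((o,c),open("w1.pkl","wb"))
cv2.imwrite("pics/w1.png",c["frame"][:,:,::-1]);print(o["position"],c["camera_matrix"],c["tool_from_camera"])
h=cv2.cvtColor(c["frame"],cv2.COLOR_RGB2HSV);k=cv2.connectedComponentsWithStats(cv2.inRange(h,(6,150,60),(20,255,255)))
for i in range(1,k[0]):
  if k[2][i,4]>80: print(k[2][i],k[3][i],wonz(c,o,k[3][i],.035))
E
```

```text
t: 3.3
position: [0.4515, -0.0442, 0.2357]
t: 4.1
position: [0.5118, 0.0716, 0.2356]
t: 4.9
position: [0.5731, 0.1873, 0.1853]
t: 5.7
position: [0.6117, 0.261, 0.1266]
tool_rot: [0.981, 0.194, 0.001, 0.0]
[0.6117 0.261  0.1266] [[325.1923   0.     277.299 ]
 [  0.     325.1923 207.3422]
 [  0.       0.       1.    ]] [[-0.0001 -0.9593 -0.2823  0.079 ]
 [ 1.      0.     -0.0002  0.0018]
 [ 0.0002 -0.2823  0.9593 -0.1496]
 [ 0.      0.      0.      1.    ]]
[ 251  186   43   49 1503] [272.0685 210.4744] [0.6161 0.2653 0.035 ]
```

View pics/w1.png

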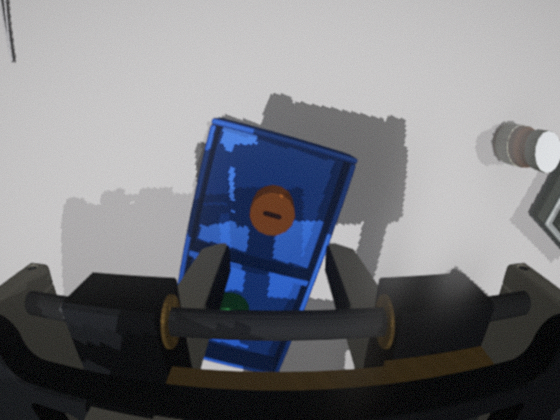

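The wrist view shows the puck at (272,213), slot visible, centred ahead of the jaws in the far compartment with clear space on both sides. The jar is at (535,150).

```bash
python3 -m inch '[[[0.025,-0.02,0.15,0,0,0],[0.025,-0.02,0.3,0,0,0],[0.025,-0.02,0.45,0,0,0],[0.025,-0.02,0.6,0,0,0],[0.025,-0.02,0.75,0,0,0],[0.025,-0.02,0.9,0,0,0],[0.025,-0.02,0.98,0,0,0],[0.025,-0.02,0.98,0,0,0]]]'
python3 -m inch '[[[0,0,0,0,0,0],[0,0,0,0,0,0],[0,0,0,0,0,0],[0,0,0,0,0,0],[0,0,0,0,0,0],[0,0,0,0,0,0],[0,0,0,0,0,0],[0,0,0,0,0,0]]]' 20 15
```

```text
t: 6.55
position: [0.612, 0.2642, 0.0257]
tool_rot: [0.981, 0.194, -0.002, 0.0]
contact_force: [0.1, -0.6, 0.2]
opening: 0.0538
finger_force: 0.0
t: 7.35
position: [0.6137, 0.2646, 0.0286]
tool_rot: [0.981, 0.194, 0.001, -0.0]
contact_force: [0.4, 0.3, 6.4]
opening: 0.0357
finger_force: 15.0
```

```bash
python3 -m inch '[[[0,0,-0.1,0,0,0],[0,0,-0.2,0,0,0],[0,0,-0.3,0,0,0],[0,0,-0.4,0,0,0],[0,0,-0.5,0,0,0],[-0.05,0.05,-0.6,0,0,0],[-0.1,0.12,-0.65,0,0,0],[-0.2,0.22,-0.65,0,0,0]]]'
python3 -m inch '[[[-0.1,0.12,0,0,0,0],[-0.2,0.24,0,0,0,0],[-0.3,0.36,0,0,0,0],[-0.42,0.48,0,0,0,0],[-0.54,0.6,0,0,0,0],[-0.66,0.74,0,0,0,0],[-0.78,0.88,0,0,0,0],[-0.87,1,0,0,0,0]]]'
python3 -m inch '[[[-0.1,0.12,0,0,0,0],[-0.2,0.24,0,0,0,0],[-0.3,0.36,0,0,0,0],[-0.42,0.48,0.05,0,0,0],[-0.54,0.6,0.1,0,0,0],[-0.66,0.74,0.15,0,0,0],[-0.77,0.87,0.2,0,0,0],[-0.77,0.87,0.2,0,0,0]]]'
```

```text
t: 8.15
position: [0.6034, 0.236, 0.0938]
tool_rot: [0.981, 0.194, 0.001, 0.0]
contact_force: [-0.7, -0.2, -0.3]
opening: 0.0357
finger_force: 15.0
t: 8.95
position: [0.5598, 0.1092, 0.0927]
tool_rot: [0.981, 0.194, -0.0, 0.0]
contact_force: [0.1, -0.4, -1.0]
opening: 0.0358
finger_force: 15.0
t: 9.75
position: [0.5214, -0.0008, 0.0721]
tool_rot: [0.981, 0.193, -0.001, -0.0]
contact_force: [0.9, 0.3, -1.7]
opening: 0.0354
finger_force: 15.0
```

```bash
python3 -m inch '[[[0,0,0.05,0,0,0],[0,0,0.1,0,0,0],[0,0,0.15,0,0,0],[0,0,0.19,0,0,0],[0,0,0.22,0,0,0],[0,0,0.24,0,0,0],[0,0,0.25,0,0,0],[0,0,0.26,0,0,0]]]'
python3 -m inch '[[[0,0,0.005,0,0,0],[0,0,0.01,0,0,0],[0,0,0.015,0,0,0],[0,0,0.02,0,0,0],[0,0,0.025,0,0,0],[0,0,0.03,0,0,0],[0,0,0.03,0,0,0],[0,0,0.03,0,0,0]]]'
python3 - <<'E'
from bench import robot
import cv2,numpy as np
a=robot.capture("wrist")["frame"][150:,:,::-1];b=robot.capture("scene")["frame"][150:270,200:400,::-1]
b=cv2.resize(b,None,fx=2.2,fy=2.2,interpolation=3)
im=np.zeros((600,560,3),np.uint8);im[:270]=a;im[300:564,:440]=b;cv2.imwrite("pics/p2.png",im)
E
```

```text
t: 10.55
position: [0.5226, 0.0011, 0.0466]
tool_rot: [0.981, 0.194, 0.0, 0.0]
contact_force: [0.1, -0.7, -1.3]
opening: 0.036
finger_force: 15.0
t: 11.35
position: [0.5225, 0.0011, 0.0436]
tool_rot: [0.981, 0.194, -0.0, -0.0]
contact_force: [-0.3, 0.6, -0.3]
opening: 0.0357
finger_force: 15.0
```

View pics/p2.png

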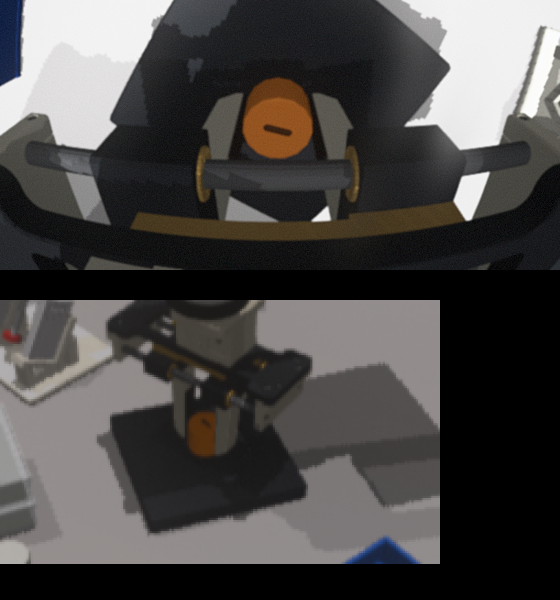

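Puck upright between the pads (wrist 278,130 in the crop), near the plate's middle. Lower it to contact.

```bash
python3 -m inch '[[[0,0,0.003,0,0,0],[0,0,0.006,0,0,0],[0,0,0.009,0,0,0],[0,0,0.012,0,0,0],[0,0,0.015,0,0,0],[0,0,0.015,0,0,0],[0,0,0.015,0,0,0],[0,0,0.015,0,0,0]]]'
```

```text
t: 12.25
position: [0.5225, 0.0011, 0.0435]
tool_rot: [0.981, 0.194, 0.0, 0.0]
contact_force: [-4.2, 0.4, 13.8]
opening: 0.0351
finger_force: 15.0
```

```bash
python3 -m inch '[[[0,0,0,0,0,0],[0,0,0,0,0,0],[0,0,0,0,0,0],[0,0,-0.1,0,0,0],[0,0,-0.25,0,0,0],[0,0,-0.45,0,0,0],[0,0,-0.65,0,0,0],[0,0,-0.8,0,0,0]]]' 60 | grep -v rot
python3 -m inch '[[[0,0,-0.15,0,0,0],[0,0,-0.3,0,0,0],[0,0,-0.45,0,0,0],[0,0,-0.6,0,0,0],[0,0,-0.7,0,0,0],[0,0,-0.7,0,0,0],[0,0,-0.7,0,0,0],[0,0,-0.7,0,0,0]]]' 93 |grep -v rot
python3 - <<'E'
from geo import *
from bench import robot
import cv2
np.set_printoptions(precision=4,suppress=True)
o=robot.get_obs();c=robot.capture("wrist");pickle.dump((o,c),open("w3.pkl","wb"))
ct=robot.capture("top");pickle.dump(ct,open("top3.pkl","wb"))
b=np.zeros((420*1,800,3),np.uint8);b[:,:560]=c["frame"][:,:,::-1];b[:240,560:]=cv2.resize(ct["frame"][200:280,250:330,::-1],(240,240));cv2.imwrite("pics/w3.png",b)
for nm,F,fn in(("w",c,lambda u,z:wonz(c,o,u,z)),("t",ct,lambda u,z:onz(ct,u,z))):
  h=cv2.cvtColor(F["frame"],cv2.COLOR_RGB2HSV);k=cv2.connectedComponentsWithStats(cv2.inRange(h,(6,150,60),(20,255,255)))
  for i in range(1,k[0]):
    if k[2][i,4]>80:
      x,y,w,hh,_=k[2][i]; print(nm,k[2][i],k[3][i],fn(k[3][i],.05), "topdisc",fn((x+w/2-.5,y+hh-w/2-.5),.05))
G=np.array([.6296,-.249,.0376]);g=Rg(np.radians(14.24),np.radians(30.16));t=g*R.from_euler('x',np.pi)
q=R.from_quat(o["tool_rot"])
for z in(.2,.11):
  P=G+g.apply([0,0,z]);print("target",P,t.as_quat(),"tool shift/.1",q.inv().apply(P-o["position"])/.1,"turn/pi",(q.inv()*t).as_rotvec()/np.pi)
E
```

```text
t: 13.05
position: [0.523, 0.001, 0.1239]
contact_force: [0.6, -0.1, -0.4]
opening: 0.0602
finger_force: 0.0
t: 13.85
position: [0.5219, 0.0012, 0.1914]
contact_force: [0.2, 0.8, 0.1]
opening: 0.0927
finger_force: 0.0
w [ 259  177   39   43 1232] [277.9286 197.9399] [0.5249 0.0001 0.05  ] topdisc [ 0.5231 -0.0007  0.05  ]
target [ 0.5322 -0.2737  0.2105] [ 0.9581  0.1197  0.2582 -0.0322] tool shift/.1 [-0.9525  2.581  -0.1928] turn/pi [-0.0122  0.1677  0.0442]
target [ 0.576  -0.2626  0.1327] [ 0.9581  0.1197  0.2582 -0.0322] tool shift/.1 [-0.5039  2.6458  0.5848] turn/pi [-0.0122  0.1677  0.0442]
```

View pics/w3.png

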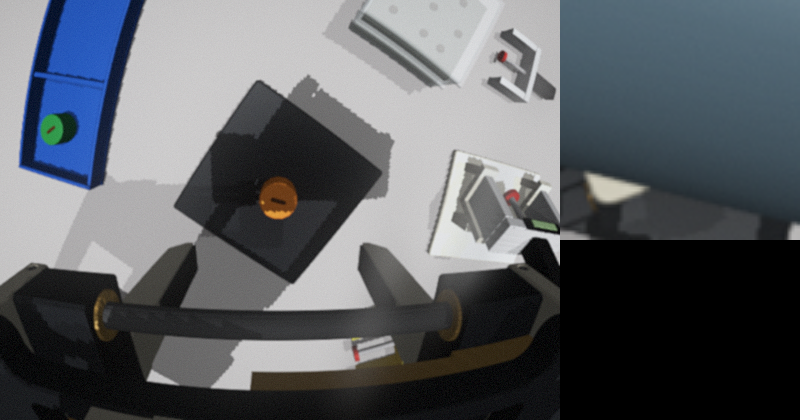

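Puck stands flat at wrist px (278,199), i.e. (0.523,-0.001), the plate's middle; the gauge is still in its rest (510,215). Going to a pre-grasp along the gauge axis.

```bash
python3 -m inch '[[[-0.04,0.1,-0.1,0,0,0],[-0.08,0.22,-0.2,0,0,0],[-0.12,0.34,-0.3,0,0,0],[-0.16,0.46,-0.4,0,0,0],[-0.2,0.58,-0.4,0,0,0],[-0.25,0.7,-0.4,0,0,0],[-0.3,0.82,-0.4,0,0,0],[-0.35,0.95,-0.4,0,0,0]]]' 93 |grep pos
python3 -m inch '[[[-0.04,0.12,0,0,0,0],[-0.08,0.24,0,0,0,0],[-0.12,0.36,0,0,0,0],[-0.16,0.48,0,0,0,0],[-0.2,0.6,0,0,0,0],[-0.25,0.72,0,0,0,0],[-0.3,0.84,0,0,0,0],[-0.35,0.95,0,0,0,0]]]' | grep pos
python3 -m inch '[[[-0.04,0.12,0,-0.002,0.03,0.008],[-0.08,0.24,0,-0.004,0.06,0.016],[-0.12,0.36,0,-0.006,0.09,0.024],[-0.16,0.48,0,-0.008,0.12,0.032],[-0.2,0.6,0,-0.01,0.15,0.04],[-0.25,0.68,0.1,-0.012,0.168,0.044],[-0.25,0.68,0.2,-0.012,0.168,0.044],[-0.25,0.68,0.2,-0.012,0.168,0.044]]]'
cat > gm.py <<'E'
from geo import *
np.set_printoptions(precision=4,suppress=True)
def rel(o,P,t):
    q=R.from_quat(o["tool_rot"]);return "shift/.1",q.inv().apply(P-o["position"])/.1,"turn/pi",(q.inv()*t).as_rotvec()/np.pi
E
python3 - <<'E'
from gm import *
from bench import robot
import cv2
o=robot.get_obs();c=robot.capture("wrist");s=robot.capture("scene");pickle.dump((o,c,s),open("w4.pkl","wb"))
b=np.zeros((600,800,3),np.uint8);b[:420,:560]=c["frame"][:,:,::-1];b[200:,560:]=cv2.resize(s["frame"][90:190,180:240,::-1],(240,400),interpolation=3)
G=np.array([.6296,-.249,.0376]);g=Rg(np.radians(14.24),np.radians(30.16))
pts=np.array([(20,54,72),(20,-54,72),(-20,54,72),(-20,-54,72),(0,0,142),(20,54,0),(13,13,140),(13,-13,140),(-13,13,140),(-13,-13,140)])/1e3
for u in wproj(c,o,g.apply(pts)+G):
  print(u); cv2.circle(b,tuple(int(x) for x in u),2,(0,255,0),-1)
cv2.imwrite("pics/w4.png",b)
E
```

```text
position: [0.5259, -0.1011, 0.2316]
position: [0.5301, -0.2024, 0.2321]
t: 16.35
position: [0.5319, -0.2734, 0.2104]
tool_rot: [0.958, 0.119, 0.258, -0.034]
contact_force: [-0.6, -0.1, 0.0]
opening: 0.0927
finger_force: 0.0
[214.9183 182.9722]
[337.4763 182.8024]
[217.2885 225.7691]
[335.3342 225.6844]
[275.5968 232.9061]
[227.2412 169.1508]
[256.317  213.8486]
[294.808  213.8151]
[257.1695 249.1292]
[294.2158 249.1217]
```

View pics/w4.png

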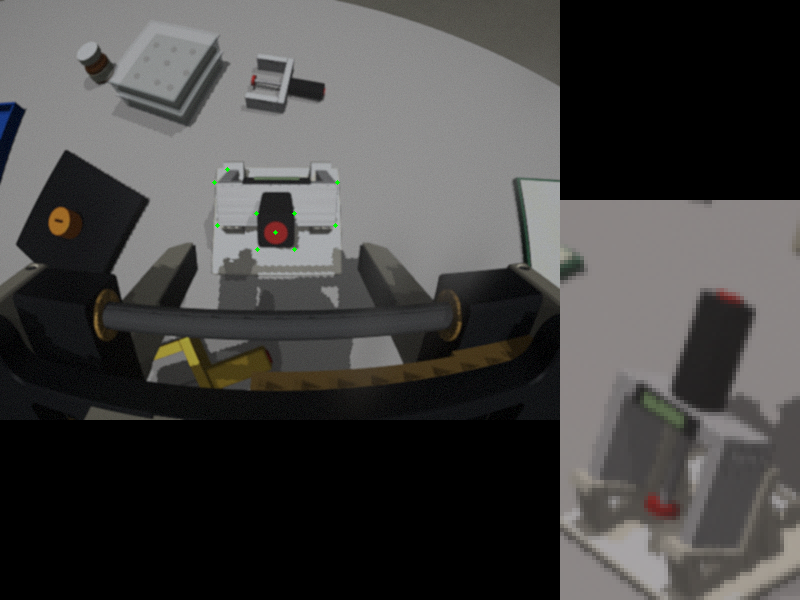

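Prediction and picture agree: button at (276,233), grip corners within about 2 px, bar level in the image. Advance along the axis and grip.

```bash
python3 -m inch '[[[0,0,0.15,0,0,0],[0,0,0.3,0,0,0],[0,0,0.45,0,0,0],[0,0,0.6,0,0,0],[0,0,0.75,0,0,0],[0,0,0.85,0,0,0],[0,0,0.9,0,0,0],[0,0,0.9,0,0,0]]]' 
python3 -m inch '[[[0,0,0,0,0,0],[0,0,0,0,0,0],[0,0,0,0,0,0],[0,0,0,0,0,0],[0,0,0,0,0,0],[0,0,0,0,0,0],[0,0,0,0,0,0],[0,0,0,0,0,0]]]' 15 40
```

```text
t: 17.25
position: [0.5772, -0.2619, 0.1339]
tool_rot: [0.958, 0.12, 0.259, -0.033]
contact_force: [-0.0, -0.0, -0.1]
opening: 0.0932
finger_force: 0.0
t: 18.05
position: [0.5769, -0.2624, 0.1344]
tool_rot: [0.958, 0.12, 0.259, -0.032]
contact_force: [-0.2, -0.6, 0.0]
opening: 0.0337
finger_force: 0.0
```

```bash
python3 -m inch '[[[0,0,0,0,0,0],[0,0,0,0,0,0],[0,0,0,0,0,0],[0,0,0,0,0,0],[0,0,0,0,0,0],[0,0,0,0,0,0],[0,0,0,0,0,0],[0,0,0,0,0,0]]]'
```

```text
t: 18.85
position: [0.5767, -0.2616, 0.1343]
tool_rot: [0.958, 0.12, 0.259, -0.033]
contact_force: [-2.9, 5.8, 2.9]
opening: 0.0259
finger_force: 40.0
```

```bash
python3 -m inch '[[[0,0,-0.05,0,0,0],[0,0,-0.15,0,0,0],[0,0,-0.28,0,0,0],[0,0,-0.42,0,0,0],[0,0,-0.56,0,0,0],[0,0,-0.7,0,0,0],[0,0,-0.85,0,0,0],[0,0,-1,0,0,0]]]'
python3 - <<'E'
from gm import *
from bench import robot
o=robot.get_obs();t=R.from_euler('z',np.radians(14.24))*R.from_euler('x',np.pi)
print(rel(o,np.array([.5231,-.0007,.22]),t))
o["tool_rot"]=t.as_quat();print(rel(o,np.array([.5231,-.0007,.22]),t))
E
```

```text
t: 19.65
position: [0.5266, -0.2752, 0.2215]
tool_rot: [0.958, 0.12, 0.258, -0.032]
contact_force: [1.5, -1.2, -4.6]
opening: 0.0258
finger_force: 40.0
('shift/.1', array([ 0.5497, -2.6692,  0.3345]), 'turn/pi', array([ 0.0002, -0.1678,  0.0003]))
('shift/.1', array([ 0.6415, -2.6696,  0.0145]), 'turn/pi', array([0., 0., 0.]))
```

```bash
python3 -m inch '[[[0,-0.05,0,0,-0.02,0],[0,-0.1,0,0,-0.045,0],[0,-0.2,0,0,-0.07,0],[0,-0.3,0,0,-0.095,0],[0,-0.4,0,0,-0.12,0],[0,-0.5,0,0,-0.145,0],[0,-0.6,0,0,-0.168,0],[0,-0.7,0,0,-0.168,0]]]' | grep -v force
python3 -m inch '[[[0.08,-0.12,0,0,0,0],[0.16,-0.24,0,0,0,0],[0.24,-0.36,0,0,0,0],[0.32,-0.48,0,0,0,0],[0.4,-0.6,0,0,0,0],[0.48,-0.72,0,0,0,0],[0.56,-0.84,0,0,0,0],[0.64,-0.96,0,0,0,0]]]' | grep -v force
python3 -m inch '[[[0,-0.12,0,0,0,0],[0,-0.24,0,0,0,0],[0,-0.36,0,0,0,0],[0,-0.48,0,0,0,0],[0,-0.6,0,0,0,0],[0,-0.72,0,0,0,0],[0,-0.84,0,0,0,0],[0,-0.96,0,0,0,0]]]' | grep -v force
python3 - <<'E'
from gm import *
from bench import robot
import cv2
o=robot.get_obs();t=R.from_euler('z',np.radians(14.24))*R.from_euler('x',np.pi)
print(rel(o,np.array([.5231,-.0007,.22]),t))
c=robot.capture("wrist");s=robot.capture("scene");pickle.dump((o,c,s),open("w5.pkl","wb"))
b=np.zeros((600,800,3),np.uint8);b[:270,:400]=cv2.resize(c["frame"][120:310,140:420,::-1],(400,270));b[:600,400:]=cv2.resize(s["frame"][130:270,240:333,::-1],(400,600),interpolation=3)
cv2.imwrite("pics/w5.png",b)
E
```

```text
t: 20.45
position: [0.5114, -0.2067, 0.2211]
tool_rot: [0.992, 0.125, 0.0, 0.0]
opening: 0.0258
t: 21.25
position: [0.5496, -0.097, 0.2208]
tool_rot: [0.992, 0.124, 0.0, 0.0]
opening: 0.0256
t: 22.05
position: [0.5252, -0.0043, 0.2208]
tool_rot: [0.992, 0.124, 0.001, 0.0]
opening: 0.0254
('shift/.1', array([-0.0114, -0.0396,  0.0084]), 'turn/pi', array([ 0.0001, -0.0003,  0.0002]))
```

View pics/w5.png

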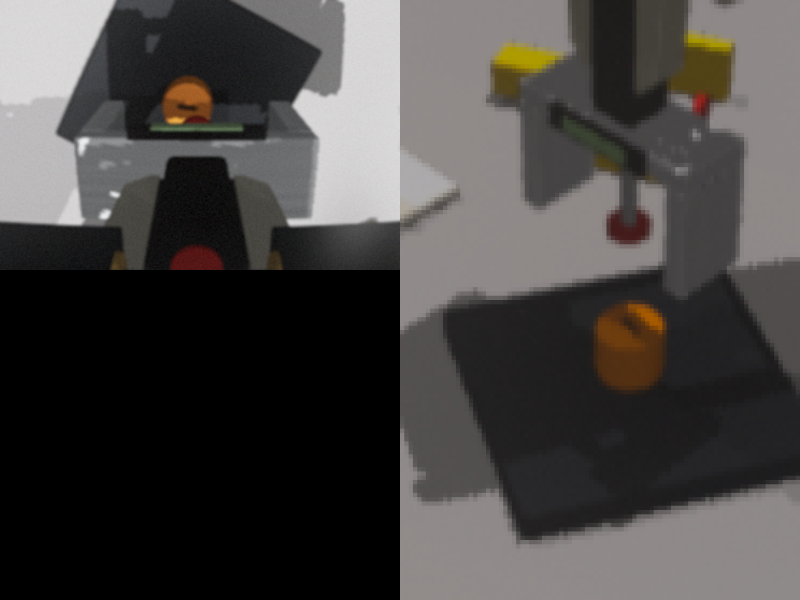

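```bash
python3 - <<'E'
from gm import *
o,c,s=pickle.load(open("w5.pkl","rb"))
print("tip",onz(s,(293,184.3),.110),"puck",onz(s,(293.5,205.5),.05)," puck wrist",wonz(c,o,(271.6,194.5),.05),"tcp",o["position"])
for z in (.1,.112,.12):
  d=ray(s,(293,184.3)); print(z,onz(s,(293,184.3),z))
E
```

```text
tip [0.5223 0.0003 0.11  ] puck [0.5203 0.0007 0.05  ]  puck wrist [ 0.5229 -0.0006  0.05  ] tcp [ 0.5252 -0.0043  0.2208]
0.1 [ 0.5157 -0.0103  0.1   ]
0.112 [0.5236 0.0024 0.112 ]
0.12 [0.5289 0.0109 0.12  ]
```

Gauge upright over the puck: foot (628,225), puck top (630,325) in the crop; offset only about 4 mm. Lowering.

```bash
python3 -m inch '[[[-0.01,-0.035,0.08,0,0,0],[-0.01,-0.035,0.2,0,0,0],[-0.01,-0.035,0.32,0,0,0],[-0.01,-0.035,0.44,0,0,0],[-0.01,-0.035,0.55,0,0,0],[-0.01,-0.035,0.65,0,0,0],[-0.01,-0.035,0.74,0,0,0],[-0.01,-0.035,0.8,0,0,0]]]'
python3 -m inch '[[[0,0,0.01,0,0,0],[0,0,0.02,0,0,0],[0,0,0.03,0,0,0],[0,0,0.04,0,0,0],[0,0,0.05,0,0,0],[0,0,0.06,0,0,0],[0,0,0.06,0,0,0],[0,0,0.06,0,0,0]]]'
python3 -m inch '[[[0,0,0.005,0,0,0],[0,0,0.01,0,0,0],[0,0,0.015,0,0,0],[0,0,0.02,0,0,0],[0,0,0.02,0,0,0],[0,0,0.02,0,0,0],[0,0,0.02,0,0,0],[0,0,0.02,0,0,0]]]'
```

```text
t: 22.95
position: [0.5235, -0.0022, 0.1399]
tool_rot: [0.992, 0.124, 0.0, 0.0]
contact_force: [-1.3, -0.0, -2.8]
opening: 0.0261
finger_force: 40.0
t: 23.75
position: [0.5239, -0.002, 0.1349]
tool_rot: [0.992, 0.124, 0.001, 0.0]
contact_force: [0.1, -0.2, -3.1]
opening: 0.0257
finger_force: 40.0
t: 24.55
position: [0.5238, -0.002, 0.1328]
tool_rot: [0.992, 0.124, 0.001, 0.0]
contact_force: [0.6, -0.4, -2.3]
opening: 0.0257
finger_force: 40.0
```

```bash
python3 -m inch '[[[0,0,0.003,0,0,0],[0,0,0.006,0,0,0],[0,0,0.009,0,0,0],[0,0,0.012,0,0,0],[0,0,0.012,0,0,0],[0,0,0.012,0,0,0],[0,0,0.012,0,0,0],[0,0,0.012,0,0,0]]]'|egrep 'posi|cont'
python3 - <<'E'
from bench import robot
import cv2,numpy as np
s=robot.capture("scene");cv2.imwrite("pics/p6.png",cv2.resize(s["frame"][140:260,235:345,::-1],(550,600),interpolation=3))
E
```

```text
position: [0.5238, -0.002, 0.1316]
contact_force: [0.8, 0.1, -2.1]
```

View pics/p6.png

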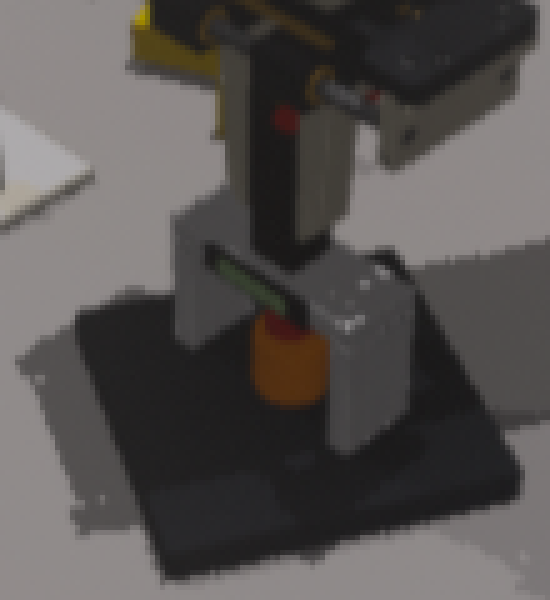

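The foot is on the puck (290,325) and the legs straddle it, all but down on the plate. Lowering in small steps until the legs take load.

```bash
python3 -m inch '[[[0,0,0.003,0,0,0],[0,0,0.006,0,0,0],[0,0,0.009,0,0,0],[0,0,0.012,0,0,0],[0,0,0.012,0,0,0],[0,0,0.012,0,0,0],[0,0,0.012,0,0,0],[0,0,0.012,0,0,0]]]'|egrep 'posi|cont'
```

```text
position: [0.5238, -0.002, 0.1316]
contact_force: [-3.4, 0.9, 8.5]
```

```bash
python3 -m inch '[[[0,0,0.002,0,0,0],[0,0,0.004,0,0,0],[0,0,0.006,0,0,0],[0,0,0.006,0,0,0],[0,0,0.006,0,0,0],[0,0,0.006,0,0,0],[0,0,0.006,0,0,0],[0,0,0.006,0,0,0]]]'|egrep 'posi|cont'
python3 -m inch '[[[0,0,0,0,0,0],[0,0,0,0,0,0],[0,0,0,0,0,0],[0,0,0,0,0,0],[0,0,0,0,0,0],[0,0,0,0,0,0],[0,0,0,0,0,0],[0,0,0,0,0,0]]]' 60 
python3 -m inch '[[[0,0,-0.05,0,0,0],[0,0,-0.12,0,0,0],[0,0,-0.22,0,0,0],[0,0,-0.35,0,0,0],[0,0,-0.5,0,0,0],[0,0,-0.65,0,0,0],[0,0,-0.8,0,0,0],[0,0,-1,0,0,0]]]' | egrep 'posi|cont'
python3 -m inch '[[[-0.1,0,-0.1,0,0,0],[-0.2,0,-0.2,0,0,0],[-0.3,0,-0.3,0,0,0],[-0.4,0,-0.4,0,0,0],[-0.5,0,-0.5,0,0,0],[-0.6,0,-0.5,0,0,0],[-0.7,0,-0.5,0,0,0],[-0.7,0,-0.5,0,0,0]]]' | egrep 't:|posi|cont'
python3 - <<'E'
from bench import robot
import cv2,numpy as np
s=robot.capture("scene")["frame"][:,:,::-1];w=robot.capture("wrist")["frame"][:,:,::-1]
b=np.zeros((600,800,3),np.uint8);b[:480,:400]=cv2.resize(s[140:260,240:340],(400,480),interpolation=3);b[:300,400:]=cv2.resize(w,(400,300));b[300:,400:]=cv2.resize(s,(400,300))
cv2.imwrite("pics/p7.png",b)
E
```

```text
position: [0.5239, -0.002, 0.1315]
contact_force: [-3.3, 0.3, 12.5]
t: 27.8
position: [0.5237, -0.002, 0.1297]
tool_rot: [0.992, 0.124, 0.0, 0.0]
contact_force: [0.6, -0.5, 0.1]
opening: 0.0602
finger_force: 0.0
position: [0.5233, -0.002, 0.2309]
contact_force: [-0.3, -0.3, -0.1]
t: 29.4
position: [0.4542, -0.0194, 0.2794]
tool_rot: [0.992, 0.124, -0.0, -0.0]
contact_force: [1.3, 0.4, -0.3]
```

View pics/p7.png

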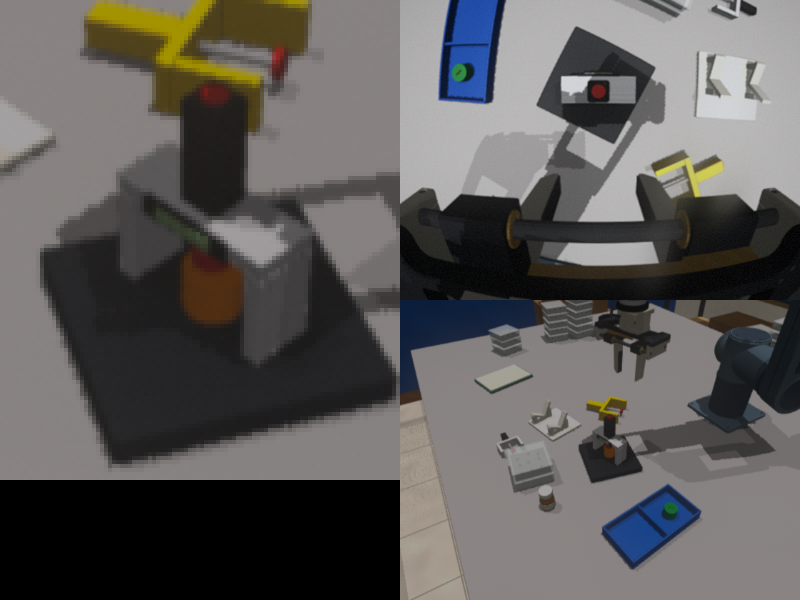

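The gauge stands upright on the plate over the puck, with its foot on top (212,258). The gripper is clear and the other objects haven't moved.

```bash
python3 -c "
from bench import robot
print(robot.close_job())"
```

```text
the job is handed in; nothing more can be done
None
```

Job handed in at about 29.5 s: the amber puck sits near the middle of the plate and the gauge stands upright over it, foot on the puck, gripper clear, green puck, jar and boxes untouched; I checked this by camera and contact force only, as the gauge reading itself could not be read.

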